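# Load the kit shuttle and hold it on the ball catch

## Robot

A 7-joint arm with a two-finger parallel gripper is mounted at the origin on the work surface. World frame = base frame: x ahead of the robot, y to its left, z up, the work surface at z = 0. Lengths are in m, angles in rad, forces in N, time in s.
With the tool pointing down it reaches from about 0.35 to 0.9 m from the base axis. Payload 7.2 kg.
Tool frame: the origin (TCP) lies at the very end of the fingers, on their centre line; the grasp point (between the pads) lies 19 mm behind it; z points along the fingers, x is the direction in which the jaws open and shut, and the axes are right-handed (so a half turn about z gives the same grasp; the last joint's range is limited). The gripper opens to 85 mm and grips with 20 to 120 N. Pads are 22 mm wide; open, the fingers measure 114 mm over their backs; the gripper's body (76 mm by 85 mm) begins 54 mm behind the grasp point. The pads swing forward as they close: fully open they stand 13 mm farther back than shut.
Start: joints at [-1.319, 0.411, -0.013, 1.596, 0.006, 1.134, -0.082], TCP at [0.196, 0.593, 0.231] pointing down, gripper open.
Joint ranges: [-2.95, 2.95], [-0.29, 1.99], [-1.47, 1.44], [0.14, 2.54], [-1.03, 4.17], [0.13, 1.85], [-2.86, 2.86]. Speed limits (rad/s): [2.39, 2.39, 3.01, 3.01, 3.14, 3.14, 3.14].

## Interface

Orientations are given as a unit quaternion [x, y, z, w].
In Python, from plant import r gives the robot as it stands.
- The arm moves only by the tool carry_out, never from a script. Its argument "series" is a list that holds one entry, the list of rows, each a list of 7 numbers: the shift along the tool's x, y, z in m, then the turn, a rotation vector about the tool's x, y, z in rad, then the gripper's target within -1 to 1 (shut at 1, half-way at 0, fully open at -1). A call has 1 to 8 rows; each row shifts and turns the commanded pose from where the row before left it, along the tool's axes as they then stand; what a row does not reach is not made up. A row lasts 1/12 s, in which the tool goes at most 41.7 mm and 7.16 degrees, less where a joint would pass 70% of its speed; a pose out of reach is approached as far as the arm can. A call with a gripper value outside its range is refused whole. The fingers move at their own pace and stop on an object; "grip_force" is the grip in N (left out, the last holds). Time passes only in rows, so rows that do not move let the fingers close. It gives the time, the measured TCP pose, the force and the opening at its end, in the units of the state.
- r.state(): the state, without advancing time (a new reading comes with each control period).
- r.grab_frame(name): name is "side" or "top" or "wrist"; returns the picture (384x512x3 uint8, blue, green, red); there is no depth.
- r.calibration(name): a dict with "intrinsics" (3x3 intrinsics, pixels), "rvec" (rotation vector, rad) and "tvec" (3), from world to camera coordinates, as OpenCV has them; the wrist camera has in their place "T_tool_cam" (4x4, takes a point from camera to tool coordinates, whose origin is the TCP and whose axes are the tool frame's). Camera axes: x right, y down, z forward; pixel columns grow to the right and rows downward; lengths in m; the calibration is good to about 2 mm. A picture is of the moment at which its call begins: read the wrist's pose just before it. calibration takes no time and is no camera call.
- r.job_done(): hands the job in, once; it reports no verdict.
Trained networks look in the newest picture that a camera, given by its name, has taken for a name from the list of things; names that differ only in an ending like _2 or _b are one class to them, and where a whole thing is asked for, a point or a joint stands for the part that bears it (a point fixed in the world has none). Each returns a list of dicts, best first, with "confidence" (0 to 1); they miss things now and then, are a little off and sometimes report something else, mostly with a low value. They report only what shows in the picture. A call takes as long as a camera call.
- r.search_frame(name, camera): "xy" ([column, row] in pixels, amid what is visible of it).
- r.landmark_of(name, camera): "xy" ([column, row] in pixels: a listed point, or the origin of a listed thing).
The state is a dict: "time": time; "joint_pos": joint angles; "qvel": joint speeds; "effort": joint torques, N m; "position": TCP position; "orientation": TCP orientation; "ft_force": force on the tool from outside, world axes, zero at the start; "torque": the same for the moment, N m; "gripper_width": opening from 0.0 (shut) to 1.0 (fully open).
Only numpy, scipy, OpenCV 4.12 (cv2) and the standard library are available. Lean on these libraries where they do the work, as an engineer would, in place of code of your own. Each camera call takes 0.05 s, during which the arm holds its last target. There are 200 camera calls.

## Task

Put the white nylon bushing and both steel pad clips into the green tray of the shuttle while it is still at its starting end, one after another, any way up. Then take the shuttle by its black grip and slide it along the rail until the ball of the red catch clicks into its notch; do not run on past that notch. Finish still gripping the black grip with the shuttle resting at the notch, and leave the rubber anvil, the copper mallet head and the brake pad where they are.

Things in the scene. Friction and masses are not known exactly. Their poses are not given: they have to be found in the camera images.
- bushing: white nylon bushing standing upright: a plain tube 28 mm outside, 14 mm bore, 24 mm tall, about 15 g. Origin: centre of its underside, z along its axis.
- clip_a: dark steel pad clip, an upside-down channel 46 mm long (its x), 18 mm wide (its y), 16 mm tall, 3 mm walls, about 35 g, lying flat with the closed side up; any yaw. Origin: centre of its underside.
- clip_b: the second dark steel pad clip, the same as clip_a.
- rail: fixed straight steel rail on the cabinet top, 470 mm long, 40 mm wide, 14 mm high, with blue end blocks. Its +y is the direction in which the shuttle slides to the catch (roughly the robot's left); its +x points away from the robot, to the catch's side. Origin on the cabinet top, on the rail's centre line.
- shuttle: the green shuttle (about 0.6 kg) that slides on the rail along the rail's y only, about 1 N of friction, it stays where it is left; axes as the rail's. It has no return spring. Outside 88 mm (x) by 158 mm (y), rim 42 mm above the cabinet top; the grip sits on an arm behind the tray's -y end. Origin on the cabinet top below the tray's centre.
- tray_floor (a point): centre of the tray's inner floor, 20 mm above the cabinet top. The tray is inside 80 mm (shuttle's x) by 150 mm (y) and 22 mm deep, walls 4 mm.
- grip_mid (a point): centre of the shuttle's upright black grip, 51 mm above the cabinet top, the place to pinch: a square block 22 by 22 mm, spanning 36 to 66 mm above the cabinet top, on a thin stem, sides square to the rail. Rigid with the shuttle, 125 mm behind (-y of) the tray's centre; 35 mm free between it and the tray wall, nothing else near it.
- notch (a point): the notch in the shuttle's far side: the gap midway between two upright brass bumps (12 mm thick, 16 mm between centres along the rail), marked by a white line on the tray rim. With the ball in it, moving on is resisted by about 8 to 12 N; 8 mm past, the ball jumps out. Let free within 5 mm, the shuttle centres itself to 1 mm.
- catch: fixed red ball catch beside the rail, a block 30 by 30 by 44 mm with a white line on top and a sprung steel ball (12 mm) that stands out towards the shuttle. Axes as the rail's; its place along the rail differs from job to job. Origin on the rail's centre line, on the cabinet top, level with the ball along the rail.
- ball_seat (a point): where the notch is when the ball has clicked in: notch then coincides with this point. The shuttle starts 65 to 150 mm short of it. Sliding up, resistance rises to about 8 to 12 N from 16 mm before the notch (first bump) and is gone some 7 mm before it; then the ball draws the shuttle forward into the notch.
- anvil: black rubber anvil block, 90 by 70 by 45 mm; bystander. Origin: centre of its underside.
- mallet_head: copper mallet head lying on its side, 76 mm long, 34 mm thick; bystander. Origin: centre of its underside.
- brake_pad: brake pad lying friction side up, 55 by 125 by 15 mm, beyond the rail; bystander. Origin: centre of its underside.

How it is judged:
By the outcome, as a careful person would: the job done as asked, in the order asked, and still so for the second after the job is handed in, while the arm keeps its last pose, push and grip.
It also fails if it takes over 72 s, if anything falls off the work surface, if the arm or the gripper's body presses on something with over 40 N, if the wrist force passes 120 N, or if a joint passes its speed limit or range.

## Working session

There is one attempt and no reset: what is moved stays moved. The work goes in short steps, Python scripts to look and compute and a tool call to move; the robot and the scene stay as the last step left them, time stands still between calls to the robot, and variables do not carry over. Pictures are saved under pics/ and viewed, about 8 in all and at most 12, crops included, and the job is handed in when it is done.

Besides the shell and the picture viewer there is one more tool, called after "Call:" as name(argument=value, ...) on one line, values as JSON. carry_out: Moves the arm, as the interface text tells. Its arguments: {"type":"object","properties":{"series":{"type":"array"},"grip_force":{"type":"number"}},"required":["series"]}

```bash
mkdir -p pics; ls; cat > h.py <<'E'
import numpy as np, cv2
from scipy.spatial.transform import Rotation as R
from plant import r
def cam(name, st=None):
    c=r.calibration(name); K=np.array(c["intrinsics"],float)
    if "rvec" in c:
        Rm=cv2.Rodrigues(np.array(c["rvec"],float))[0]; t=np.array(c["tvec"],float).ravel()
        return K,Rm.T,-Rm.T@t
    st=st or r.state(); T=np.array(c["T_tool_cam"])
    W=np.eye(4); W[:3,:3]=R.from_quat(st["orientation"]).as_matrix(); W[:3,3]=st["position"]
    M=W@T; return K,M[:3,:3],M[:3,3]
def ray(C,xy,z):
    K,Rm,o=C; d=Rm@np.linalg.solve(K,[xy[0],xy[1],1]); return o+d*(z-o[2])/d[2]
def proj(C,p):
    K,Rm,o=C; q=K@(Rm.T@(np.asarray(p)-o)); return q[:2]/q[2]
E
python3 - <<'E'
from h import *
s=r.state(); print(s)
ims=[]
for n in("top","side"):
    im=r.grab_frame(n); cv2.imwrite(f"pics/{n}0.png",im)
    C=cam(n); print(n,C[2].round(3),C[1][:,2].round(2))
    for t,z in(("bushing",0),("clip_a",0),("clip_b",0),("rail",0),("shuttle",0),("tray_floor",.02),("grip_mid",.051),("notch",.03),("catch",0),("ball_seat",.03),("anvil",0),("mallet_head",0),("brake_pad",0)):
        if n=="side" and t in("clip_b",):continue
        for d in r.landmark_of(t,n)[:2]:
            print(t,np.round(d["xy"],1),round(d["confidence"],2),ray(C,d["xy"],z).round(3))
E
```

```text
pics
{'time': 0.0, 'joint_pos': array([-1.31922751,  0.41189201, -0.01272882,  1.59705577,  0.00558001,
        1.13427944, -0.08218929]), 'qvel': array([-0.00091828,  0.00127945, -0.00097473,  0.00114995, -0.0001724 ,
       -0.00014028, -0.0003526 ]), 'effort': array([ 4.68936923e-04, -6.00627351e+01,  6.82649016e-01, -2.99397165e+01,
        1.38912234e-02,  1.11802985e-02,  3.41317707e-05]), 'position': array([0.19633513, 0.59283898, 0.23045308]), 'orientation': array([ 8.10649762e-01,  5.85530805e-01, -6.21318487e-04,  5.03424430e-04]), 'ft_force': array([ 0.24847728,  0.18694448, -0.61152957]), 'torque': array([-0.00233297, -0.0506335 , -0.05367999]), 'gripper_width': 0.9955115988239477}
top [ 0.512 -0.002  1.227] [ 0.07 -0.   -1.  ]
bushing [256.8 250.9] 0.49 [ 0.422 -0.006  0.   ]
bushing [271.8 183.8] 0.49 [ 0.624 -0.055  0.   ]
clip_a [271.  181.4] 0.62 [ 0.631 -0.052  0.   ]
clip_a [312.8 241. ] 0.53 [ 0.449 -0.175  0.   ]
clip_b [271.  181.4] 0.62 [ 0.631 -0.052  0.   ]
clip_b [312.8 241. ] 0.53 [ 0.449 -0.175  0.   ]
rail [251.2 195.5] 0.66 [0.589 0.008 0.   ]
rail [226.
[... 661 characters left out ...]
.17  -0.   ]
clip_a [225.6 266.4] 0.49 [ 0.448 -0.155  0.   ]
rail [258.4 194.3] 0.6 [0.596 0.014 0.   ]
shuttle [271.4 222.3] 0.73 [ 0.592 -0.08   0.   ]
tray_floor [268.5 223.1] 0.58 [ 0.578 -0.093  0.02 ]
tray_floor [270.  359.3] 0.22 [ 0.455 -0.388  0.02 ]
grip_mid [289.2 251.1] 0.96 [ 0.58  -0.199  0.051]
grip_mid [265.  159.7] 0.37 [0.639 0.076 0.051]
notch [178.3 166.5] 0.17 [0.429 0.152 0.03 ]
catch [248.5 176.3] 0.7 [0.596 0.081 0.   ]
ball_seat [267.8 162.5] 0.83 [0.65  0.082 0.03 ]
ball_seat [270.6 222.7] 0.74 [ 0.58 -0.1   0.03]
anvil [191.  103.7] 0.56 [ 0.542  0.426 -0.   ]
mallet_head [268.6 358.3] 0.85 [ 0.457 -0.378  0.   ]
brake_pad [347.5 207.3] 0.93 [ 0.787 -0.106  0.   ]
```

```bash
python3 - <<'E'
import cv2
t=cv2.imread("pics/top0.png"); s=cv2.imread("pics/side0.png")
cv2.imwrite("pics/t1.png",cv2.resize(t[110:290,90:400],None,fx=2.5,fy=2.5,interpolation=cv2.INTER_CUBIC))
E
```

```text
(no output)
```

View pics/t1.png

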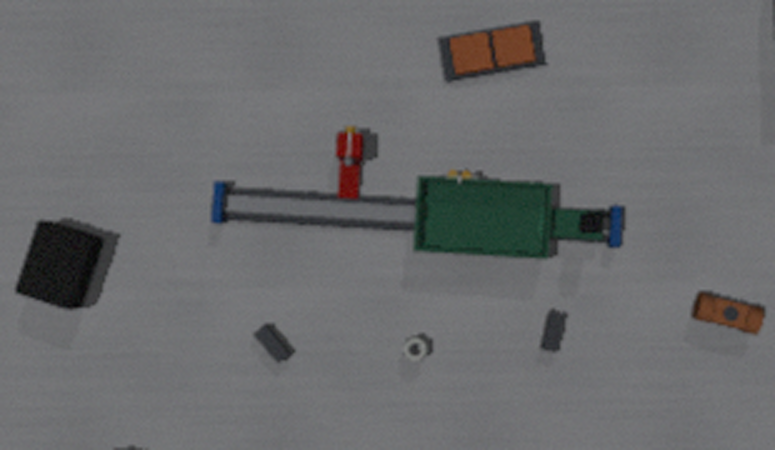

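The top view shows the bushing at crop (416,348), the clips at (274,342) and (554,330), the tray at about (486,217), the grip at (592,221) and the catch at (350,150).

```bash
python3 - <<'E'
from h import *
im=cv2.imread("pics/top0.png"); C=cam("top")
g=im.max(2)
for c in((199.6,246.8),(311.6,242)):
    x,y=map(int,c); s=g[y-14:y+15,x-14:x+15]; 
    big=cv2.resize(s,None,fx=4,fy=4,interpolation=cv2.INTER_CUBIC)
    m=(big<62).astype(np.uint8); n,l,st,ce=cv2.connectedComponentsWithStats(m)
    k=1+np.argmax(st[1:,4]); rc=cv2.minAreaRect(np.argwhere(l==k)[:,::-1].astype(np.float32))
    b=(cv2.boxPoints(rc)-1.5)/4+[x-14,y-14]
    w=np.array([ray(C,p,.016) for p in b]); e=[w[1]-w[0],w[2]-w[1]]; e.sort(key=np.linalg.norm)
    print("clip",w.mean(0).round(3),[round(float(np.linalg.norm(v)),3) for v in e],"yaw",np.degrees(np.arctan2(e[1][1],e[1][0])).round(1), int(s.min()),int(np.median(s)))
print("bush",ray(C,(256.4,249.2),.024).round(3))
a,b=ray(C,(177.6,190.8),.02),ray(C,(336.4,200.4),.02); print("rail",a.round(3),b.round(3),np.linalg.norm(a-b),"ang of +y",np.degrees(np.arctan2(*(a-b)[1::-1])))
for c in ((418,180),(552,186),(552,254),(418,250)): print("rim",ray(C,(90+c[0]/2.5,110+c[1]/2.5),.042).round(3))
print(np.round(r.calibration("wrist")["T_tool_cam"],3), r.calibration("wrist")["intrinsics"])
E
```

```text
clip [0.437 0.163 0.016] [0.023, 0.046] yaw -140.7 40 116
clip [ 0.447 -0.168  0.016] [0.022, 0.046] yaw -13.5 44 115
bush [ 0.429 -0.005  0.024]
rail [0.605 0.228 0.02 ] [ 0.569 -0.245  0.02 ] 0.47459487422855573 ang of +y 85.76531347351339
rim [ 0.626 -0.01   0.042]
rim [ 0.616 -0.167  0.042]
rim [ 0.537 -0.165  0.042]
rim [ 0.543 -0.009  0.042]
[[ 1.    -0.    -0.001 -0.   ]
 [ 0.     0.945  0.326 -0.084]
 [ 0.    -0.326  0.945 -0.143]
 [ 0.     0.     0.     1.   ]] [[342.03838292   0.         253.30549758]
 [  0.         342.03838292 190.84605727]
 [  0.           0.           1.        ]]
```

Call:
carry_out(series=[[[0, 0, 0, 0, 0, 0.1205, -1], [0, 0, 0, 0, 0, 0.1205, -1], [0, 0, 0, 0, 0, 0.1205, -1], [0, 0, 0, 0, 0, 0.1205, -1], [0, 0, 0, 0, 0, 0.1205, -1], [0, 0, 0, 0, 0, 0.1205, -1], [0, 0, 0, 0, 0, 0.1205, -1], [0, 0, 0, 0, 0, 0.1205, -1]]], grip_force=40)

```text
time: 2.02
position: [0.1965, 0.5933, 0.2313]
orientation: [0.99, 0.14, 0.0, -0.0]
ft_force: [-0.4, 1.2, 0.5]
gripper_width: 1.001
```

Call:
carry_out(series=[[[0, 0, 0, 0, 0, 0.1205, -1], [0, 0, 0, 0, 0, 0.1205, -1], [0, 0, 0, 0, 0, 0.1205, -1], [0.0153, 0.0322, 0.0056, 0, 0, 0, -1], [0.0153, 0.0322, 0.0056, 0, 0, 0, -1], [0.0153, 0.0322, 0.0056, 0, 0, 0, -1], [0.0153, 0.0322, 0.0056, 0, 0, 0, -1], [0.0153, 0.0322, 0.0056, 0, 0, 0, -1]]])

```text
time: 2.68
position: [0.2611, 0.4255, 0.2031]
orientation: [0.999, -0.037, 0.0, -0.0]
ft_force: [0.7, -1.1, -0.2]
gripper_width: 1.0
```

Call:
carry_out(series=[[[0.0153, 0.0322, 0.0056, 0, 0, 0, -1], [0.0153, 0.0322, 0.0056, 0, 0, 0, -1], [0.0153, 0.0322, 0.0056, 0, 0, 0, -1], [0.0153, 0.0322, 0.0056, 0, 0, 0, -1], [0.0153, 0.0322, 0.0056, 0, 0, 0, -1], [0.0153, 0.0322, 0.0056, 0, 0, 0, -1], [0.0153, 0.0322, 0.0056, 0, 0, 0, -1], [0.0153, 0.0322, 0.0056, 0, 0, 0, -1]]])

```text
time: 3.35
position: [0.3641, 0.1596, 0.1586]
orientation: [0.999, -0.037, 0.0, -0.001]
ft_force: [1.4, 0.2, -0.0]
gripper_width: 1.005
```

Call:
carry_out(series=[[[0.0153, 0.0322, 0.0056, 0, 0, 0, -1], [0.0153, 0.0322, 0.0056, 0, 0, 0, -1], [0.0153, 0.0322, 0.0056, 0, 0, 0, -1], [0.0153, 0.0322, 0.0056, 0, 0, 0, -1], [0.0153, 0.0322, 0.0056, 0, 0, 0, -1]]])

```text
time: 3.77
position: [0.4286, -0.0067, 0.1306]
orientation: [0.999, -0.037, 0.001, -0.0]
ft_force: [0.9, -0.1, -0.1]
gripper_width: 0.998
```

Excellent tracking. Look from close by.

```bash
cat >> h.py <<'E'
def look(tag):
    st=r.state(); C=cam("wrist",st); im=r.grab_frame("wrist"); cv2.imwrite(f"pics/{tag}.png",im); return st,C,im
def rel(st,p): return (R.from_quat(st["orientation"]).inv().apply(np.asarray(p)-st["position"])).round(4)
E
python3 - <<'E'
from h import *
st,C,im=look("w1")
for t,z in(("bushing",0),("tray_floor",.02),("clip_a",0),("clip_a",.016)):
  for d in r.landmark_of(t,"wrist")[:3]: p=ray(C,d["xy"],z);print(t,np.round(d["xy"]),round(d["confidence"],2),p.round(4),rel(st,p))
m=cv2.inRange(im,(110,110,110),(255,255,255))
c=max(cv2.findContours(m,cv2.RETR_EXTERNAL,2)[0],key=cv2.contourArea); print(cv2.minEnclosingCircle(c),cv2.contourArea(c))
E
```

```text
bushing [254. 177.] 0.88 [ 0.4294 -0.0053  0.    ] [ 0.0006 -0.0014  0.1306]
tray_floor [441. 262.] 0.93 [ 0.5821 -0.0856  0.02  ] [0.1588 0.0674 0.1107]
clip_a [284. 332.] 0.92 [ 0.4473 -0.1663  0.    ] [0.0304 0.1578 0.1305]
clip_a [284. 332.] 0.92 [ 0.4466 -0.152   0.016 ] [0.0286 0.1437 0.1145]
((308.5, 162.5), 97.18291473388672) 4813.5
```

View pics/w1.png

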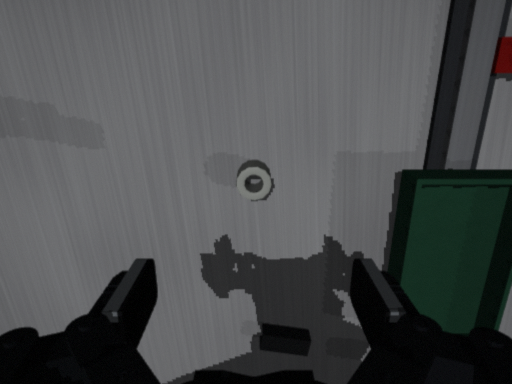

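The bushing ring is at (254,182), right under the tool, with a clip at (285,338) and the tray at right.

Call:
carry_out(series=[[[0.0005, -0.001, 0.03, 0, 0, 0, -1], [0, 0, 0.035, 0, 0, 0, -1], [0, 0, 0.035, 0, 0, 0, -1], [0, 0, 0.018, 0, 0, 0, -0.5], [0, 0, 0.0075, 0, 0, 0, 0.2], [0, 0, 0, 0, 0, 0, 1], [0, 0, 0, 0, 0, 0, 1], [0, 0, 0, 0, 0, 0, 1]]], grip_force=35)

```text
time: 4.68
position: [0.4295, -0.0036, 0.0063]
orientation: [0.999, -0.037, 0.001, -0.0]
ft_force: [-2.4, 0.4, 8.3]
gripper_width: 0.32
```

Call:
carry_out(series=[[[0, 0, 0, 0, 0, 0, 1], [0, 0, 0, 0, 0, 0, 1], [0, 0, 0, 0, 0, 0, 1], [0, 0, 0, 0, 0, 0, 1]]])

```text
time: 5.02
position: [0.4295, -0.0036, 0.0063]
orientation: [0.999, -0.037, 0.001, -0.001]
ft_force: [-1.9, 1.1, 9.3]
gripper_width: 0.312
```

Call:
carry_out(series=[[[0, 0, -0.025, 0, 0, 0, 1], [0, 0, -0.03, 0, 0, 0, 1], [0, 0, -0.03, 0, 0, 0, 1], [0.03, 0.013, 0, 0, 0, 0, 1], [0.032, 0.014, 0, 0, 0, 0, 1], [0.032, 0.014, 0, 0, 0, 0, 1], [0.032, 0.014, 0, 0, 0, 0, 1], [0.032, 0.014, 0, 0, 0, 0, 1]]])

```text
time: 5.68
position: [0.5828, -0.0851, 0.0912]
orientation: [0.999, -0.037, 0.001, -0.0]
ft_force: [1.1, 0.5, -0.4]
gripper_width: 0.314
```

Call:
carry_out(series=[[[0, 0, 0, 0, 0, 0, 1], [0, 0, 0.025, 0, 0, 0, 1], [0, 0, 0.025, 0, 0, 0, 1], [0, 0, 0.009, 0, 0, 0, 1], [0, 0, 0, 0, 0, 0, 1]]])

```text
time: 6.1
position: [0.5795, -0.0843, 0.0295]
orientation: [0.999, -0.037, -0.002, -0.0]
ft_force: [-0.6, -0.6, 0.5]
gripper_width: 0.318
```

Call:
carry_out(series=[[[0, 0, 0, 0, 0, 0, 0.1], [0, 0, 0, 0, 0, 0, 0.1], [0, 0, 0, 0, 0, 0, 0.1], [0, 0, -0.02, 0, 0, 0, 0.1], [0, 0, -0.04, 0, 0, 0, 0.1], [0, 0, -0.04, 0, 0, 0, 0], [-0.025, 0.018, 0, 0, 0, 0, -0.2], [-0.025, 0.018, 0, 0, 0, 0, -0.2]]])

```text
time: 6.77
position: [0.531, -0.1167, 0.1344]
orientation: [0.999, -0.036, 0.004, -0.0]
ft_force: [-0.7, -1.5, 0.1]
gripper_width: 0.603
```

Call:
carry_out(series=[[[-0.025, 0.018, 0, 0, 0, 0, -0.2], [-0.025, 0.018, 0, 0, 0, 0, -0.2], [-0.026, 0.02, 0, 0, 0, 0, -0.2], [0, 0, 0, 0, 0, -0.1175, -0.2], [0, 0, 0, 0, 0, -0.1175, -0.2], [0, 0, 0, 0, 0, -0.1175, -0.2], [0, 0, 0, 0, 0, -0.1175, -0.2], [0, 0, 0, 0, 0, -0.1175, -0.2]]])

```text
time: 7.43
position: [0.4489, -0.1674, 0.1322]
orientation: [0.967, 0.256, 0.001, 0.0]
ft_force: [0.2, 1.0, -0.2]
gripper_width: 0.6
```

Call:
carry_out(series=[[[0, 0, 0, 0, 0, -0.1175, -0.2], [0, 0, 0, 0, 0, -0.1175, -0.2], [0, 0, 0, 0, 0, -0.1175, -0.2], [0, 0, 0, 0, 0, -0.1175, -0.2], [0, 0, 0, 0, 0, -0.1175, -0.2], [0, 0, 0, 0, 0, -0.1175, -0.2], [0, 0, 0, 0, 0, -0.1175, -0.2]]])

```text
time: 8.02
position: [0.4489, -0.1674, 0.1321]
orientation: [0.783, 0.621, 0.001, 0.001]
ft_force: [0.3, -0.5, -0.1]
gripper_width: 0.599
```

```bash
cat >> h.py <<'E'
def clip(tag):
    st,C,im=look(tag)
    for d in r.landmark_of("clip_a","wrist")[:2]:
        p=ray(C,d["xy"],0);print(np.round(d["xy"]),round(d["confidence"],2),p.round(4),"rel",rel(st,p))
    return st,C,im
E
python3 - <<'E'
from h import *
print(r.state()["position"],r.state()["orientation"].round(3)); clip("w2"); print(r.state()["time"])
E
```

```text
[ 0.44892353 -0.16737702  0.13213404] [0.783 0.621 0.001 0.001]
[249. 175.] 0.72 [ 0.4452 -0.1707  0.    ] rel [-0.0041 -0.0031  0.1321]
8.1167
```

View pics/w2.png

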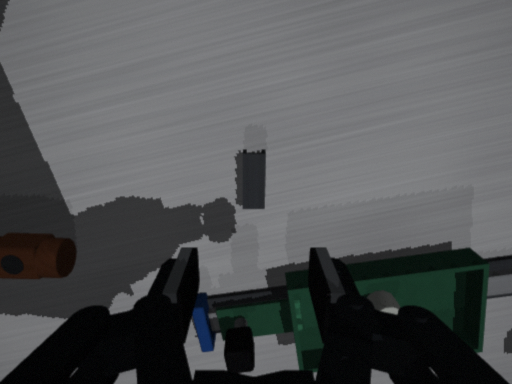

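Clip's top face spans (243–265, 150–209), aligned with the fingers. The bushing lies in the tray at (382,300).

Call:
carry_out(series=[[[-0.001, -0.003, 0.03, 0, 0, 0, -0.2], [0, 0, 0.035, 0, 0, 0, -0.2], [0, 0, 0.035, 0, 0, 0, -0.2], [0, 0, 0.017, 0, 0, 0, 0], [0, 0, 0.0075, 0, 0, 0, 0.3], [0, 0, 0, 0, 0, 0, 1], [0, 0, 0, 0, 0, 0, 1], [0, 0, 0, 0, 0, 0, 1]]])

```text
time: 8.78
position: [0.4464, -0.1678, 0.0079]
orientation: [0.786, 0.619, 0.001, 0.001]
ft_force: [0.8, 0.2, -0.0]
gripper_width: 0.201
```

Call:
carry_out(series=[[[0, 0, 0, 0, 0, 0, 1], [0, 0, 0, 0, 0, 0, 1], [0, 0, 0, 0, 0, 0, 1], [0, 0, -0.025, 0, 0, 0, 1], [0, 0, -0.03, 0, 0, 0, 1], [0, 0, -0.03, 0, 0, 0, 1]]])

```text
time: 9.28
position: [0.4446, -0.1674, 0.0924]
orientation: [0.785, 0.619, -0.001, -0.001]
ft_force: [0.9, 0.4, -0.5]
gripper_width: 0.197
```

Call:
carry_out(series=[[[0, 0, 0, 0, 0, 0.1175, 1], [0, 0, 0, 0, 0, 0.1175, 1], [0, 0, 0, 0, 0, 0.1175, 1], [0, 0, 0, 0, 0, 0.1175, 1], [0, 0, 0, 0, 0, 0.1175, 1], [0, 0, 0, 0, 0, 0.1175, 1], [0, 0, 0, 0, 0, 0.1175, 1], [0, 0, 0, 0, 0, 0.1175, 1]]])

```text
time: 9.95
position: [0.4454, -0.1673, 0.0919]
orientation: [0.981, 0.194, 0.0, -0.0]
ft_force: [0.2, 0.0, -0.4]
gripper_width: 0.2
```

Call:
carry_out(series=[[[0, 0, 0, 0, 0, 0.1175, 1], [0, 0, 0, 0, 0, 0.1175, 1], [0, 0, 0, 0, 0, 0.1175, 1], [0, 0, 0, 0, 0, 0.1175, 1], [0.0325, -0.0115, 0, 0, 0, 0, 1], [0.0325, -0.0115, 0, 0, 0, 0, 1], [0.0325, -0.0115, 0, 0, 0, 0, 1], [0.032, -0.0115, 0, 0, 0, 0, 1]]])

```text
time: 10.62
position: [0.5795, -0.1302, 0.0919]
orientation: [0.999, -0.037, 0.0, -0.0]
ft_force: [0.6, -0.8, -0.0]
gripper_width: 0.2
```

Call:
carry_out(series=[[[0, 0, 0, 0, 0, 0, 1], [0, 0, 0, 0, 0, 0, 1]]])

```text
time: 10.78
position: [0.5793, -0.1301, 0.0912]
orientation: [0.999, -0.036, 0.0, 0.0]
ft_force: [-1.1, -1.8, -0.5]
gripper_width: 0.194
```

```bash
python3 - <<'E'
from h import *
look("w3"); st=r.state(); print(st["position"].round(4),R.from_quat(st["orientation"]).as_matrix()[:,0].round(3))
E
```

```text
[ 0.5777 -0.131   0.0912] [ 0.997 -0.074 -0.001]
```

View pics/w3.png

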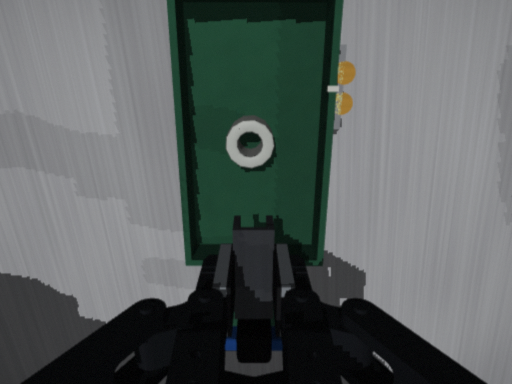

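Clip is firmly held over the tray, bushing upright at (250,142) mid-tray; near inner wall about 29 mm beyond the TCP, so a 2 mm shift gives good margins.

Call:
carry_out(series=[[[0, -0.002, 0.025, 0, 0, 0, 1], [0, 0, 0.025, 0, 0, 0, 1], [0, 0, 0.01, 0, 0, 0, 1], [0, 0, 0, 0, 0, 0, 1], [0, 0, 0, 0, 0, 0, 0.15], [0, 0, 0, 0, 0, 0, 0.15], [0, 0, 0, 0, 0, 0, 0.15], [0, 0, -0.02, 0, 0, 0, 0.15]]])

```text
time: 11.5
position: [0.5766, -0.1287, 0.0501]
orientation: [0.999, -0.037, -0.002, -0.0]
ft_force: [-0.4, 0.0, -0.5]
gripper_width: 0.423
```

Call:
carry_out(series=[[[0, 0, -0.04, 0, 0, 0, 0.15], [0, 0, -0.04, 0, 0, 0, 0], [-0.018, -0.0312, 0, 0, 0, 0, -0.2], [-0.018, -0.0312, 0, 0, 0, 0, -0.2], [-0.018, -0.0312, 0, 0, 0, 0, -0.2], [-0.018, -0.0312, 0, 0, 0, 0, -0.2], [-0.018, -0.0312, 0, 0, 0, 0, -0.2], [-0.018, -0.0312, 0, 0, 0, 0, -0.2]]])

```text
time: 12.17
position: [0.4838, 0.0669, 0.1326]
orientation: [0.999, -0.037, 0.001, -0.001]
ft_force: [0.5, 0.9, 0.1]
gripper_width: 0.601
```

Call:
carry_out(series=[[[-0.018, -0.0312, 0, 0, 0, 0, -0.2], [-0.018, -0.0312, 0, 0, 0, 0, -0.2], [-0.018, -0.0312, 0, 0, 0, 0, -0.2], [0, 0, 0, 0, 0, 0.116, -0.2], [0, 0, 0, 0, 0, 0.116, -0.2], [0, 0, 0, 0, 0, 0.116, -0.2], [0, 0, 0, 0, 0, 0.116, -0.2], [0, 0, 0, 0, 0, 0.116, -0.2]]])

```text
time: 12.83
position: [0.4378, 0.1632, 0.1325]
orientation: [0.946, -0.324, 0.0, -0.001]
ft_force: [-1.2, 0.4, 0.6]
gripper_width: 0.599
```

Call:
carry_out(series=[[[0, 0, 0, 0, 0, 0.116, -0.2], [0, 0, 0, 0, 0, 0.116, -0.2], [0, 0, 0, 0, 0, 0, -0.2]]])

```text
time: 13.08
position: [0.4377, 0.1631, 0.1322]
orientation: [0.902, -0.431, 0.0, -0.001]
ft_force: [0.2, -0.7, -0.1]
gripper_width: 0.601
```

```bash
python3 - <<'E'
from h import *
print(r.state()["position"],r.state()["orientation"].round(3)); clip("w4"); print(r.state()["time"])
E
```

```text
[0.43773179 0.16309509 0.13224039] [ 0.902 -0.431  0.    -0.001]
[247. 175.] 0.89 [0.438  0.1688 0.    ] rel [-0.0043 -0.0036  0.1322]
13.1833
```

View pics/w4.png

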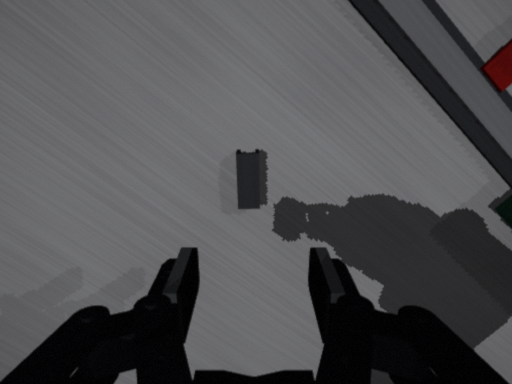

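Clip top face spans (238–260, 150–208), aligned; 4 mm left of the centre line.

Call:
carry_out(series=[[[-0.004, -0.0035, 0.03, 0, 0, 0, -0.2], [0, 0, 0.035, 0, 0, 0, -0.2], [0, 0, 0.035, 0, 0, 0, -0.2], [0, 0, 0.017, 0, 0, 0, 0], [0, 0, 0.0075, 0, 0, 0, 0.3], [0, 0, 0, 0, 0, 0, 1], [0, 0, 0, 0, 0, 0, 1], [0, 0, 0, 0, 0, 0, 1]]])

```text
time: 13.85
position: [0.4386, 0.1685, 0.0083]
orientation: [0.904, -0.429, 0.001, -0.001]
ft_force: [0.5, -0.2, -0.7]
gripper_width: 0.197
```

Call:
carry_out(series=[[[0, 0, 0, 0, 0, 0, 1], [0, 0, 0, 0, 0, 0, 1], [0, 0, 0, 0, 0, 0, 1], [0, 0, -0.025, 0, 0, 0, 1], [0, 0, -0.03, 0, 0, 0, 1], [0, 0, -0.035, 0, 0, 0, 1]]])

```text
time: 14.35
position: [0.4367, 0.1675, 0.0974]
orientation: [0.903, -0.429, -0.001, 0.001]
ft_force: [-0.4, 1.1, -0.6]
gripper_width: 0.199
```

Call:
carry_out(series=[[[0, 0, 0, 0, 0, -0.116, 1], [0, 0, 0, 0, 0, -0.116, 1], [0, 0, 0, 0, 0, -0.116, 1], [0, 0, 0, 0, 0, -0.116, 1], [0, 0, 0, 0, 0, -0.116, 1], [0, 0, 0, 0, 0, -0.116, 1], [0, 0, 0, 0, 0, -0.116, 1], [0, 0, 0, 0, 0, 0, 1]]])

```text
time: 15.02
position: [0.4376, 0.1683, 0.0974]
orientation: [0.999, -0.035, 0.0, -0.0]
ft_force: [-0.2, -0.3, -1.3]
gripper_width: 0.199
```

```bash
python3 - <<'E'
from h import *
st=r.state(); print(st["position"].round(4),rel(st,[.584,-.041,.0975]))
E
```

```text
[0.4376 0.1683 0.0974] [ 0.1605  0.1987 -0.0002]
```

Call:
carry_out(series=[[[0.02, 0.0248, 0, 0, 0, 0, 1], [0.02, 0.0248, 0, 0, 0, 0, 1], [0.02, 0.0248, 0, 0, 0, 0, 1], [0.02, 0.0248, 0, 0, 0, 0, 1], [0.02, 0.0248, 0, 0, 0, 0, 1], [0.02, 0.0248, 0, 0, 0, 0, 1], [0.02, 0.0248, 0, 0, 0, 0, 1], [0.0205, 0.025, 0, 0, 0, 0, 1]]])

```text
time: 15.68
position: [0.5835, -0.043, 0.0971]
orientation: [0.999, -0.039, 0.0, -0.0]
ft_force: [0.4, -0.1, -0.3]
gripper_width: 0.195
```

Call:
carry_out(series=[[[0, 0, 0, 0, 0, 0, 1], [0, 0, 0, 0, 0, 0, 1]]])

```text
time: 15.85
position: [0.5833, -0.0441, 0.097]
orientation: [0.999, -0.041, 0.0, 0.001]
ft_force: [0.1, 0.7, -0.4]
gripper_width: 0.191
```

```bash
python3 - <<'E'
from h import *
look("w5"); st=r.state(); print(st["position"].round(4))
t=r.grab_frame("top"); w=cv2.imread("pics/w5.png")
t2=cv2.resize(t[160:230,215:345],(520,280),interpolation=cv2.INTER_CUBIC)
cv2.imwrite("pics/w5b.png",np.vstack([cv2.resize(w[60:380],(520,318)),t2]))
E
```

```text
[ 0.5826 -0.0422  0.0968]
```

View pics/w5b.png

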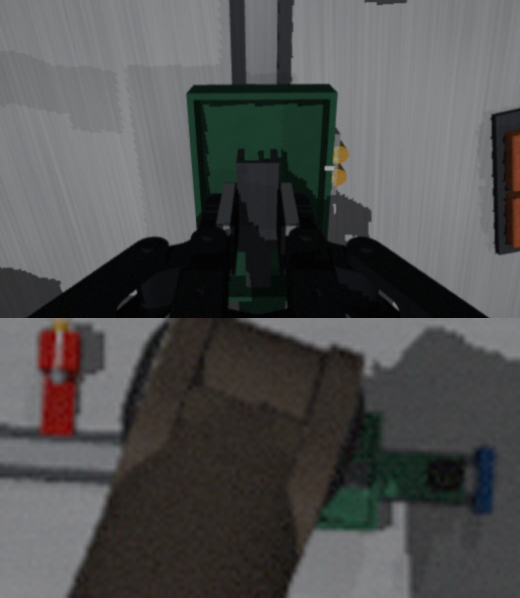

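Clip is held over the tray's far half, well inside the walls. Lower and release.

Call:
carry_out(series=[[[0, -0.0015, 0.025, 0, 0, 0, 1], [0, 0, 0.025, 0, 0, 0, 1], [0, 0, 0.0155, 0, 0, 0, 1], [0, 0, 0, 0, 0, 0, 1], [0, 0, 0, 0, 0, 0, 0.15], [0, 0, 0, 0, 0, 0, 0.15], [0, 0, 0, 0, 0, 0, 0.15], [0, 0, -0.02, 0, 0, 0, 0.15]]])

```text
time: 16.62
position: [0.5816, -0.0396, 0.0502]
orientation: [0.999, -0.037, -0.002, 0.0]
ft_force: [-0.8, 1.5, -0.7]
gripper_width: 0.43
```

Call:
carry_out(series=[[[0, 0, -0.04, 0, 0, 0, 0.15], [0, 0, -0.04, 0, 0, 0, 0], [0, 0.033, 0, 0, 0, 0, 0], [0, 0.033, 0, 0, 0, 0, 0], [0, 0.033, 0, 0, 0, 0, 0], [0, 0.033, 0, 0, 0, 0, 0], [0, 0.033, 0, 0, 0, 0, 0], [0, 0, 0, 0, 0, 0, 0]]])

```text
time: 17.28
position: [0.5691, -0.2135, 0.1338]
orientation: [0.999, -0.042, 0.001, 0.002]
ft_force: [-0.9, -0.7, 0.6]
gripper_width: 0.503
```

```bash
python3 - <<'E'
from h import *
st,C,im=look("w6"); print(st["position"].round(4))
for t,z in(("grip_mid",.051),("tray_floor",.02),("notch",.03)):
  for d in r.landmark_of(t,"wrist")[:2]: p=ray(C,d["xy"],z);print(t,np.round(d["xy"]),round(d["confidence"],2),p.round(4),rel(st,p))
E
```

```text
[ 0.5691 -0.2135  0.1338]
grip_mid [258. 188.] 0.7 [ 0.5739 -0.2066  0.051 ] [ 0.0039 -0.0076  0.0828]
```

View pics/w6.png

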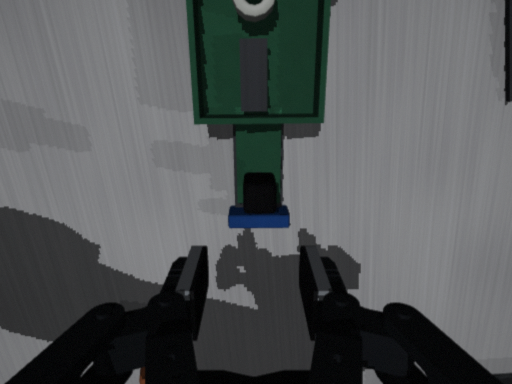

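Grip is at (259,190), bushing and a clip are visible in the tray. Take the grip.

Call:
carry_out(series=[[[0.0037, -0.0055, 0, 0, 0, -0.008, 0], [0, 0, 0.03, 0, 0, 0, 0], [0, 0, 0.03, 0, 0, 0, 0], [0, 0, 0.025, 0, 0, 0, 0], [0, 0, 0.012, 0, 0, 0, 0], [0, 0, 0, 0, 0, 0, 0], [0, 0, 0, 0, 0, 0, 1], [0, 0, 0, 0, 0, 0, 1]]], grip_force=70)

```text
time: 18.15
position: [0.5745, -0.1995, 0.0358]
orientation: [0.999, -0.033, -0.0, -0.0]
ft_force: [-2.1, 1.4, 15.9]
gripper_width: 0.247
```

Call:
carry_out(series=[[[0, 0, 0, 0, 0, 0, 1], [0, 0, 0, 0, 0, 0, 1], [0, 0, 0, 0, 0, 0, 1], [0, 0, 0, 0, 0, 0, 1]]])

```text
time: 18.48
position: [0.5746, -0.1997, 0.0359]
orientation: [0.999, -0.033, 0.0, -0.0]
ft_force: [-4.9, 1.7, 5.3]
gripper_width: 0.247
```

```bash
python3 - <<'E'
from h import *
st=r.state();print(st["position"].round(4),R.from_quat(st["orientation"]).as_matrix()[:,0].round(3),st["ft_force"].round(1))
for n in("side","top"):
    im=r.grab_frame(n); cv2.imwrite(f"pics/{n}1.png",im); C=cam(n)
    for t,z in(("notch",.03),("ball_seat",.03),("catch",0),("grip_mid",.051)):
        for d in r.landmark_of(t,n)[:2]: print(n,t,np.round(d["xy"]),round(d["confidence"],2),ray(C,d["xy"],z).round(4))
s=cv2.imread("pics/side1.png"); t=cv2.imread("pics/top1.png")
cv2.imwrite("pics/m1.png",np.vstack([cv2.resize(s[130:270,200:360],(640,560//1),interpolation=cv2.INTER_CUBIC)]))
E
```

```text
[ 0.5746 -0.1997  0.0359] [ 0.998 -0.067  0.   ] [-4.9  1.7  5.3]
side notch [285. 202.] 0.97 [ 0.6365 -0.0542  0.03  ]
side ball_seat [264. 164.] 0.74 [0.6393 0.0824 0.03  ]
side ball_seat [292. 254.] 0.26 [ 0.5895 -0.197   0.03  ]
side catch [250. 178.] 0.63 [ 0.5968  0.074  -0.    ]
side grip_mid [288. 253.] 0.66 [ 0.5764 -0.2029  0.051 ]
side grip_mid [268. 219.] 0.19 [ 0.5707 -0.1024  0.051 ]
top notch [274. 180.] 0.93 [ 0.6318 -0.0594  0.03  ]
top notch [116. 218.] 0.16 [0.5273 0.4078 0.03  ]
top ball_seat [229. 174.] 0.63 [0.6502 0.0727 0.03  ]
top catch [227. 194.] 0.83 [0.594  0.0827 0.    ]
top grip_mid [324. 200.] 0.95 [ 0.5708 -0.2036  0.051 ]
top grip_mid [272. 182.] 0.72 [ 0.6236 -0.054   0.051 ]
```

View pics/m1.png

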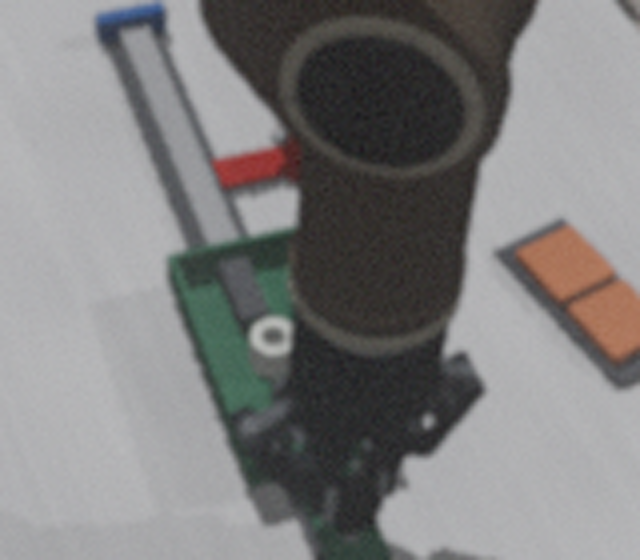

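Grip is firmly held, and the bushing and far clip sit in the tray. The remaining travel is estimated at 128–137 mm. Slide the first 100 mm gently.

Call:
carry_out(series=[[[0, -0.004, 0, 0, 0, 0, 1], [0, -0.008, 0, 0, 0, 0, 1], [0, -0.012, 0, 0, 0, 0, 1], [0, -0.014, 0, 0, 0, 0, 1], [0.0005, -0.014, 0, 0, 0, 0, 1], [0, -0.014, 0, 0, 0, 0, 1], [0, -0.012, 0, 0, 0, 0, 1], [0, -0.01, 0, 0, 0, 0, 1]]])

```text
time: 19.65
position: [0.5812, -0.1111, 0.0358]
orientation: [0.999, -0.033, 0.0, -0.0]
ft_force: [-5.6, -1.4, 7.2]
gripper_width: 0.246
```

Call:
carry_out(series=[[[0, -0.007, 0, 0, 0, 0, 1], [0, -0.005, 0, 0, 0, 0, 1], [0, 0, 0, 0, 0, 0, 1], [0, 0, 0, 0, 0, 0, 1]]])

```text
time: 19.98
position: [0.5821, -0.0989, 0.0359]
orientation: [0.999, -0.033, 0.0, -0.001]
ft_force: [-5.2, 0.4, 7.2]
gripper_width: 0.242
```

```bash
python3 - <<'E'
from h import *
st=r.state();print(st["position"].round(4),R.from_quat(st["orientation"]).as_matrix()[:,0].round(3),st["ft_force"].round(1))
for n in("side","top"):
    im=r.grab_frame(n); cv2.imwrite(f"pics/{n}2.png",im); C=cam(n)
    for t,z in(("notch",.03),("ball_seat",.03)):
        for d in r.landmark_of(t,n)[:2]: print(n,t,np.round(d["xy"]),round(d["confidence"],2),ray(C,d["xy"],z).round(4))
s=cv2.imread("pics/side2.png"); t=cv2.imread("pics/top2.png")
cv2.imwrite("pics/m2.png",np.hstack([cv2.resize(s[110:240,210:310],(400,520),interpolation=cv2.INTER_CUBIC),cv2.resize(t[140:240,190:267],(400,520),interpolation=cv2.INTER_CUBIC)]))
E
```

```text
[ 0.5821 -0.0989  0.0359] [ 0.998 -0.066  0.001] [-5.2  0.4  7.2]
top notch [237. 178.] 0.87 [0.6383 0.0491 0.03  ]
top ball_seat [228. 176.] 0.57 [0.6461 0.0757 0.03  ]
```

View pics/m2.png

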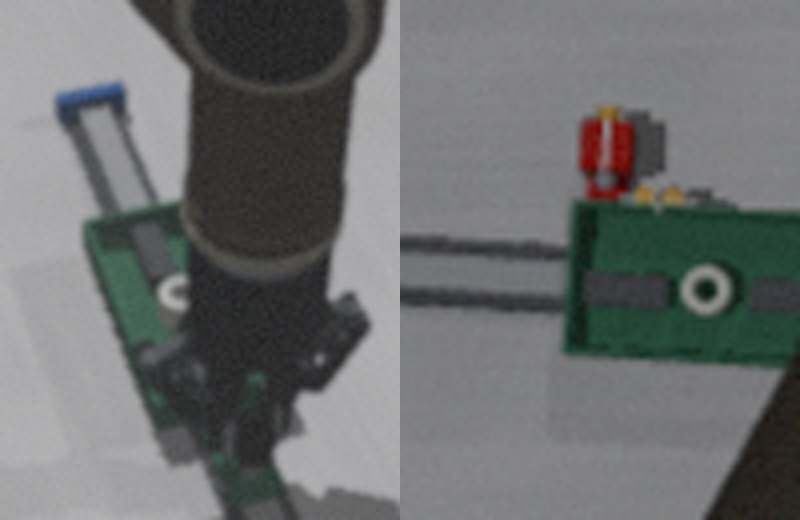

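The top view shows all three items in the tray: the two clips at (625,290) and (780,295), the bushing at (706,290). The notch at px 659 is ~30 mm short of the ball at 606. Now creep, watching the force.

Call:
carry_out(series=[[[0, -0.003, 0, 0, 0, 0, 1], [0, -0.003, 0, 0, 0, 0, 1], [0, -0.002, 0, 0, 0, 0, 1], [0, -0.001, 0, 0, 0, 0, 1], [0, 0, 0, 0, 0, 0, 1]]])

```text
time: 20.7
position: [0.5827, -0.0906, 0.0359]
orientation: [0.999, -0.033, 0.0, -0.0]
ft_force: [-6.4, 0.4, 7.3]
gripper_width: 0.24
```

Call:
carry_out(series=[[[0, -0.001, 0, 0, 0, 0, 1], [0, -0.001, 0, 0, 0, 0, 1], [0, 0, 0, 0, 0, 0, 1]]])

```text
time: 20.95
position: [0.5828, -0.0888, 0.0359]
orientation: [0.999, -0.033, 0.0, -0.0]
ft_force: [-5.7, 0.6, 7.2]
gripper_width: 0.244
```

Call:
carry_out(series=[[[0, -0.001, 0, 0, 0, 0, 1], [0, -0.001, 0, 0, 0, 0, 1], [0, 0, 0, 0, 0, 0, 1]]])

```text
time: 21.2
position: [0.583, -0.0868, 0.0359]
orientation: [0.999, -0.033, 0.0, -0.0]
ft_force: [-4.4, -0.3, 7.2]
gripper_width: 0.243
```

Call:
carry_out(series=[[[0, -0.001, 0, 0, 0, 0, 1], [0, -0.001, 0, 0, 0, 0, 1], [0, 0, 0, 0, 0, 0, 1]]])

```text
time: 21.45
position: [0.5831, -0.0848, 0.0359]
orientation: [0.999, -0.033, 0.0, -0.0]
ft_force: [-5.0, -0.2, 6.6]
gripper_width: 0.244
```

Call:
carry_out(series=[[[0, -0.001, 0, 0, 0, 0, 1], [0, -0.001, 0, 0, 0, 0, 1], [0, 0, 0, 0, 0, 0, 1]]])

```text
time: 21.7
position: [0.5833, -0.0829, 0.0358]
orientation: [0.999, -0.033, 0.0, -0.0]
ft_force: [-5.1, -0.3, 6.9]
gripper_width: 0.244
```

Call:
carry_out(series=[[[0, -0.001, 0, 0, 0, 0, 1], [0, -0.001, 0, 0, 0, 0, 1], [0, 0, 0, 0, 0, 0, 1]]])

```text
time: 21.95
position: [0.5833, -0.0824, 0.0359]
orientation: [0.999, -0.034, 0.001, 0.001]
ft_force: [-3.7, -4.0, 6.0]
gripper_width: 0.244
```

Call:
carry_out(series=[[[0, -0.001, 0, 0, 0, 0, 1], [0, -0.001, 0, 0, 0, 0, 1], [0, 0, 0, 0, 0, 0, 1]]])

```text
time: 22.2
position: [0.5833, -0.082, 0.0359]
orientation: [0.999, -0.034, 0.001, 0.002]
ft_force: [-4.6, -8.1, 5.3]
gripper_width: 0.242
```

Call:
carry_out(series=[[[0, -0.001, 0, 0, 0, 0, 1], [0, -0.001, 0, 0, 0, 0, 1], [0, 0, 0, 0, 0, 0, 1]]])

```text
time: 22.45
position: [0.5834, -0.0816, 0.0359]
orientation: [0.999, -0.035, 0.001, 0.002]
ft_force: [-5.5, -11.1, 3.3]
gripper_width: 0.242
```

Resistance began at y ≈ -0.0825, so the notch should be near y ≈ -0.0665. Continue.

Call:
carry_out(series=[[[0, -0.001, 0, 0, 0, 0, 1], [0, 0, 0, 0, 0, 0, 1]]])

```text
time: 22.62
position: [0.5834, -0.0814, 0.0359]
orientation: [0.999, -0.035, 0.001, 0.003]
ft_force: [-5.3, -13.3, 3.6]
gripper_width: 0.245
```

Call:
carry_out(series=[[[0, -0.001, 0, 0, 0, 0, 1], [0, 0, 0, 0, 0, 0, 1]]])

```text
time: 22.78
position: [0.5834, -0.0814, 0.0359]
orientation: [0.999, -0.035, 0.001, 0.003]
ft_force: [-4.1, -16.1, 2.0]
gripper_width: 0.239
```

Call:
carry_out(series=[[[0, -0.001, 0, 0, 0, 0, 1], [0, 0, 0, 0, 0, 0, 1]]])

```text
time: 22.95
position: [0.5835, -0.0794, 0.0359]
orientation: [0.999, -0.035, 0.001, 0.003]
ft_force: [-4.8, -12.2, 4.8]
gripper_width: 0.246
```

Call:
carry_out(series=[[[0, 0, 0, 0, 0, 0, 1], [0, 0, 0, 0, 0, 0, 1]]])

```text
time: 23.12
position: [0.5836, -0.0786, 0.0359]
orientation: [0.999, -0.035, 0.001, 0.002]
ft_force: [-4.7, -11.5, 4.4]
gripper_width: 0.242
```

Call:
carry_out(series=[[[0, -0.001, 0, 0, 0, 0, 1], [0, 0, 0, 0, 0, 0, 1]]])

```text
time: 23.28
position: [0.5838, -0.0763, 0.0359]
orientation: [0.999, -0.035, 0.001, 0.002]
ft_force: [-3.9, -7.6, 6.0]
gripper_width: 0.245
```

Call:
carry_out(series=[[[0, 0, 0, 0, 0, 0, 1], [0, 0, 0, 0, 0, 0, 1], [0, 0, 0, 0, 0, 0, 1]]])

```text
time: 23.53
position: [0.5838, -0.0757, 0.0358]
orientation: [0.999, -0.034, 0.001, 0.001]
ft_force: [-5.8, -6.5, 4.8]
gripper_width: 0.243
```

Call:
carry_out(series=[[[0, -0.001, 0, 0, 0, 0, 1], [0, -0.001, 0, 0, 0, 0, 1], [0, 0, 0, 0, 0, 0, 1]]])

```text
time: 23.78
position: [0.5841, -0.0717, 0.0359]
orientation: [0.999, -0.034, 0.001, 0.0]
ft_force: [-4.6, 0.3, 7.2]
gripper_width: 0.24
```

Call:
carry_out(series=[[[0, -0.001, 0, 0, 0, 0, 1], [0, 0, 0, 0, 0, 0, 1], [0, 0, 0, 0, 0, 0, 1]]])

```text
time: 24.03
position: [0.5843, -0.0695, 0.0358]
orientation: [0.999, -0.033, 0.001, -0.001]
ft_force: [-5.3, 0.9, 7.4]
gripper_width: 0.247
```

Call:
carry_out(series=[[[0, -0.001, 0, 0, 0, 0, 1], [0, 0, 0, 0, 0, 0, 1], [0, 0, 0, 0, 0, 0, 1]]])

```text
time: 24.28
position: [0.5843, -0.0686, 0.0359]
orientation: [0.999, -0.033, 0.001, -0.0]
ft_force: [-5.0, 0.1, 6.6]
gripper_width: 0.242
```

Call:
carry_out(series=[[[0, -0.001, 0, 0, 0, 0, 1], [0, 0, 0, 0, 0, 0, 1], [0, 0, 0, 0, 0, 0, 1]]])

```text
time: 24.53
position: [0.5844, -0.0678, 0.0359]
orientation: [0.999, -0.033, 0.001, -0.0]
ft_force: [-4.8, 0.5, 6.6]
gripper_width: 0.246
```

Call:
carry_out(series=[[[0, -0.001, 0, 0, 0, 0, 1], [0, 0, 0, 0, 0, 0, 1], [0, 0, 0, 0, 0, 0, 1], [0, 0, 0, 0, 0, 0, 1]]])

```text
time: 24.87
position: [0.5845, -0.0669, 0.0359]
orientation: [0.999, -0.033, 0.001, -0.0]
ft_force: [-5.2, -1.4, 6.5]
gripper_width: 0.245
```

```bash
python3 - <<'E'
from h import *
st=r.state();print(st["position"].round(4),st["ft_force"].round(1),st["torque"].round(2))
im=r.grab_frame("top"); C=cam("top")
for t,z in(("notch",.03),("ball_seat",.03)):
    for d in r.landmark_of(t,"top")[:2]: print(t,np.round(d["xy"],1),round(d["confidence"],2),ray(C,d["xy"],z).round(4))
cv2.imwrite("pics/m3.png",cv2.resize(im[150:210,190:270],(800,600),interpolation=cv2.INTER_CUBIC))
E
```

```text
[ 0.5845 -0.0669  0.0359] [-5.2 -1.4  6.5] [-0.08  1.03 -0.03]
notch [228.  177.7] 0.88 [0.6407 0.0764 0.03  ]
ball_seat [226.9 177.2] 0.62 [0.6423 0.0796 0.03  ]
```

View pics/m3.png

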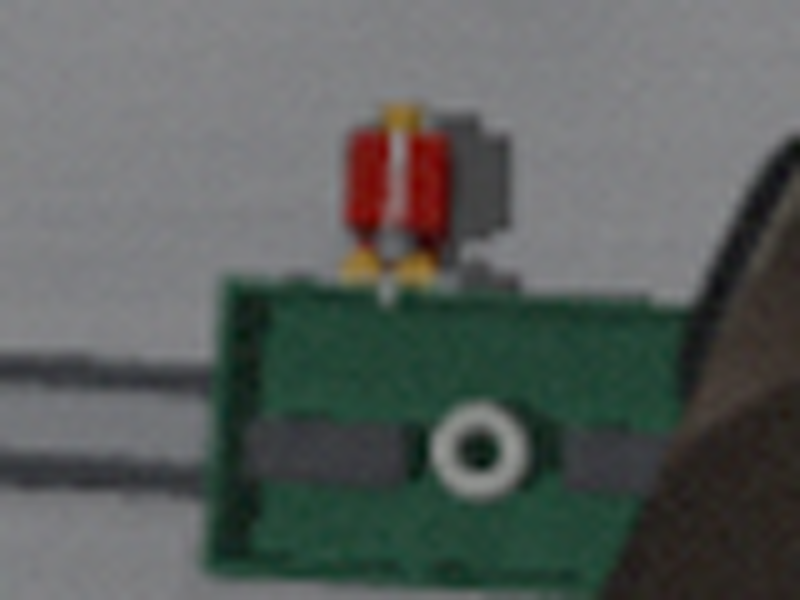

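The top view shows the two brass bumps at (362,265) and (418,265) straddling the ball at (397,240), with the clips and bushing in the tray. The click-in profile was seen: resistance to about 16 N, then gone. A slight -1.4 N remains, so I'll ease back by 0.5 mm.

Call:
carry_out(series=[[[0, 0.0006, 0, 0, 0, 0, 1], [0, 0, 0, 0, 0, 0, 1], [0, 0, 0, 0, 0, 0, 1], [0, 0, 0, 0, 0, 0, 1], [0, 0, 0, 0, 0, 0, 1], [0, 0, 0, 0, 0, 0, 1]]])

```text
time: 25.52
position: [0.5844, -0.0672, 0.0358]
orientation: [0.999, -0.033, 0.001, -0.0]
ft_force: [-4.1, 0.2, 6.2]
gripper_width: 0.242
```

```bash
python3 - <<'E'
from h import *
st=r.state();print(st["time"],st["position"].round(4),st["ft_force"].round(1),st["gripper_width"])
r.job_done()
E
```

```text
25.5167 [ 0.5844 -0.0672  0.0358] [-4.1  0.2  6.2] 0.2423288886089928
the job is handed in; nothing more can be done
```

I put the bushing and both clips in the tray with the shuttle still at its starting end. I then took the black grip and slid the shuttle about 133 mm, until the ball was in its notch. The job was handed in at 25.5 s, still gripping.

**Last checks:**
- **Catch:** resistance started about 15 mm before the final position and rose to about 16 N on the sensor. It was gone by about 5 mm before the end. At the end the force along the rail was 0.2 N.
- **Top view:** the two brass bumps sat either side of the ball, and the bushing and both clips were in the tray. My reading put the notch about 1 mm past the ball, while the trained network's points put it about 3 mm short. Both are within what the cameras and networks can tell, and the shuttle was eased back 0.5 mm after that picture.
- **Grip:** it held throughout, at an opening of 0.24. A steady sideways and vertical load of 4 to 7 N from the grasp remained, well under the limits.
- **Bystanders:** I kept clear of the anvil, mallet head and brake pad. I took no final picture of them.

The 16 N peak is higher than the stated 8 to 12 N; the sensor reading also includes the shuttle's friction.

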